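# Clip a casting plate into the plate rack

## Task

Pick up the long white casting plate that lies on the bench and lean it on the sloping metal stand with its ribbed grip end uppermost, and let go of it. Then take it again by the ribbed end, stand it upright and press it down into the empty clip bay of the plate rack until it stands on the bay's floor and the spring clip snaps into its window, and let go. Leave the shorter plate and everything else on the bench where it is.

Things in the scene. Friction and masses are not known exactly. Their poses are not given: they have to be found in the camera images.
- plate_center (a point): centre of the long white plastic casting plate, 140 x 56 x 10 mm, about 100 g, lying flat at the start. x runs along its length towards the ribbed grip end, y across its width, z out of the ribbed face (up at the start). The other loose white plate is only 90 mm long, without window or ribs
- plate_grip (a point): middle of the plate's ribbed grip, half-way through its thickness, 58 mm from the plate's centre, 12 mm from its end; axes of the plate. The ribbed pad is on the +z face only: 3 mm high, 50 mm wide, 20 mm along the length, so the plate is 13 mm thick there
- plate_window (a point): centre of the window right through the plate near its plain end, 44.5 mm from the plate's centre; axes of the plate. It is 21 mm along the length and 34 mm wide
- plate_foot (a point): middle of the plate's plain end face (the end that goes down), 70 mm from its centre; axes of the plate
- stand: fixed aluminium stand, a 36 mm wide board sloping at 45 degrees, rising towards the stand's +x. Origin: on the bench under it, z up. Base 125 x 75 x 10 mm. The board is 88 mm long from a 12 mm high lip at its foot, so a plate standing on the lip overhangs the board's top by 52 mm and its sides by 10 mm each
- stand_rest (a point): where the plate's centre comes when it lies on the board with its plain end on the lip: 70 mm up the slope from the lip and 5 mm off the board's face; axes of the stand. Let go a little higher, the plate slides down to the lip or stays by friction
- bay_free: the empty one of three plastic clip bays. Origin: underside of the bay, 12 mm above the bench; x along the slot's length, y across its gap, z up. The slot, centred on the origin, is 59 mm (x) by 13 mm (y), its floor at z = 10 mm, its straight mouth at z = 55 mm; a funnel widens it by about 9 mm to each side up to z = 68 mm. The plate goes in plain end down, either face forward
- rack: fixed aluminium base of the plate rack, 115 x 200 x 12 mm, origin under its middle. It carries three clip bays in a row along its y, 60 mm apart; any of them may be the empty one. The other two hold 90 mm long plates whose tops are 112 mm above the bench
- bay_floor (a point): centre of the slot floor of the empty bay, where the plate's foot ends; 10 mm above the bay's origin; axes of the bay
- clip (a joint): spring clip of the empty bay, m: 0 = at rest, its round steel nose (radius 16 mm, axis 24 mm above the slot floor) reaching from the -y side to mid gap; positive = pushed towards -y, at most 9 mm. Spring 2.5 N plus 0.5 N per mm. A plate pushed down with about 5 to 15 N moves it back 3.5 mm; over the last 10 mm it snaps into the window, to 0.7 mm, and holds the plate
There are look-alikes about, which are no part of the job. What is shaped like the part that bears plate_center but turquoise is not meant.

How it is judged (in metres and radians):
On the way, in this order (a step that is already met when the one before it is completed fails the run):
1. the long plate lies on the sloping stand, ribbed end uppermost, and has been let go (distance between plate_center and stand_rest below 0.025 m and angle between plate_center's own x axis and vertical between 0.61 and 0.96 rad and contact force between the fingers and plate below 0.1 N and linear speed of plate below 0.03 m/s), for 0.2 s.
2. the plate has been taken up again and stands upright, ribbed end up, clear of the stand (angle between plate_center's own x axis and vertical below 0.26 rad and distance between plate_center and stand_rest above 0.05 m and contact force between the fingers and plate above 1 N), for 0.05 s.
3. the plate, entering the empty bay, pushes the spring clip back (value of joint clip above 0.0025 m and horizontal distance between plate_foot and bay_floor below 0.012 m).
At the end, for the whole second after the job is handed in: The long plate stands upright in the empty bay (within 7 degrees, ribbed end up), its plain end within 3 mm of the slot floor and 8 mm of its middle, the spring clip back within 2 mm of rest in the plate's window, and the plate is still and let go (z of plate_foot in the frame of bay_floor below 0.003 m and horizontal distance between plate_foot and bay_floor below 0.008 m and angle between plate_center's own x axis and vertical below 0.12 rad and value of joint clip below 0.002 m and linear speed of plate below 0.02 m/s and contact force between the fingers and plate below 0.1 N); the robot touches nothing.
It fails at once if the shorter plate or another loose thing on the bench is moved by more than 30 mm (distance of any of short_plate, beaker, tip_box, dish, marker, bottle, spatula from where it was at the start of the episode above 0.03 m).
It also fails if it takes over 58 s, if anything falls off the work surface, if the arm or the gripper's body presses on something with over 40 N, if the wrist force passes 120 N, or if a joint passes its speed limit or range.

## Robot

A 6-joint arm with a two-finger parallel gripper is mounted at the origin on the work surface. World frame = base frame: x ahead of the robot, y to its left, z up, the work surface at z = 0. Lengths are in m, angles in degrees, forces in N, time in s.
With the tool pointing down it reaches from about 0.3 to 0.75 m from the base axis. Payload 8.5 kg.
Tool frame: the origin (TCP) lies midway between the tips of the shut fingers; the grasp point (between the pads) lies 19 mm behind it (env.tcp_to_grasp is the z of the grasp point in the tool frame, in m); z points along the fingers, y is the line along which they close (so a half turn about z gives the same grasp; the last joint's range is limited). The gripper opens to 85 mm and grips with 20 to 120 N. Pads are 22 mm wide; open, the fingers measure 114 mm over their backs; the gripper's body (76 mm by 85 mm) begins 54 mm behind the grasp point. The pads swing forward as they close: fully open they stand 13 mm farther back than shut.
Start: joints at [-82.409, 21.807, 74.336, -0, 83.858, -12.336], TCP at [0.187, -0.517, 0.231] pointing down, gripper open.
Joint ranges: [-178.18, 178.18], [-50.72, 133.34], [12.68, 142.11], [-81.47, 261.47], [9.98, 163.14], [-165.26, 165.26]. Speed limits (degrees/s): [136.94, 136.94, 180, 180, 180, 180].

## Interface

Orientations are given as a 3x3 rotation matrix whose columns are the frame's x, y, z axes.
In Python, from rig import env, imaging, job, models gives the robot as it stands. The module is installed in compiled form; this text tells all that it offers.
- The arm moves only by the tool jog_arm, never from a script. Its argument "plan" is text: rows parted by semicolons, each of 7 numbers parted by spaces: the turn, a rotation vector about the tool's x, y, z in degrees, then the shift along the tool's x, y, z in cm, then the closure in counts, from 0 (fully open) to 255 (shut). In form: rx ry rz x y z claw; .... A call has 1 to 10 rows; each row shifts and turns the commanded pose from where the row before left it, along the tool's axes as they then stand; what a row does not reach is not made up. A row lasts 1/12 s, in which the tool goes at most 41.7 mm and 7.16 degrees, less where a joint would pass 70% of its speed; a pose out of reach is approached as far as the arm can. A call with a gripper value outside its range is refused whole. The fingers move at their own pace and stop on an object; "grip_force" is the grip in N (left out, the last holds). Time passes only in rows, so rows that do not move let the fingers close. It gives the time, the measured TCP pose, the force, the opening and the grip force at its end, in the units of the state.
- env.observe(): the state, without advancing time (a new reading comes with each control period).
- imaging.get_image(name): name is "side" or "top" or "wrist"; returns a dict with "pixels" (384x512x3 uint8, red, green, blue), "depth" (384x512 float32, m along the optical axis (not along the pixel's ray), 0 where there is no reading), "fov_y" (degrees; the focal length in pixels is half the picture's height over the tangent of half this angle, whatever the lens; pixels are square), "cx", "cy" (the principal point, pixels), "world_from_camera" (4x4, takes a point from camera to world coordinates). Camera axes: x right, y down, z forward; pixel columns grow to the right and rows downward; lengths in m; the calibration is good to about 2 mm. A picture is of the moment at which its call begins.
- job.close_job(): hands the job in; it is judged then, once.
Trained networks look in the newest picture that a camera, given by its name, has taken for a name from the list of things; names that differ only in an ending like _2 or _b are one class to them, and where a whole thing is asked for, a point or a joint stands for the part that bears it (a point fixed in the world has none). Each returns a list of dicts, best first, with "confidence" (0 to 1); they miss things now and then, are a little off and sometimes report something else, mostly with a low value. They report only what shows in the picture. A call takes as long as a camera call. They do not tell look-alikes from the thing itself.
- models.outline_of(camera, query): "region" (384x512 bool, what is visible of it) and "bbox" ([centre column, centre row, width, height] in pixels, round what is visible of it).
- models.tip_of(camera, query): "at" ([column, row] in pixels: a listed point, or the origin of a listed thing).
The state is a dict: "time_s": time; "q": joint angles; "qvel": joint speeds; "joint_efforts": joint torques, N m; "position": TCP position; "tool_rot": TCP orientation; "ft_force": force on the tool from outside, world axes, zero at the start; "wrist_torque": the same for the moment, N m; "grip_width": finger opening in m; "gripper_force": force on a finger pad.
Only numpy, scipy, OpenCV 4.12 (cv2) and the standard library are available. Lean on these libraries where they do the work, as an engineer would, in place of code of your own. Each camera call takes 0.05 s, during which the arm holds its last target. There are 200 camera calls.

## Working session

There is one attempt and no reset: what is moved stays moved. The work goes in short steps, Python scripts to look and compute and a tool call to move; the robot and the scene stay as the last step left them, time stands still between calls to the robot, and variables do not carry over. Pictures are saved under pics/ and viewed, at most 12 in all, crops included, and the job is handed in when it is done.

Besides the shell and the picture viewer there is one more tool, called by a JSON object that holds its "api" and its "payload", one argument or row to a line. jog_arm: Moves the arm, as the interface text tells. Its arguments: {"type":"object","properties":{"plan":{"type":"string"},"grip_force":{"type":"number"}},"required":["plan"]}

```bash
mkdir -p pics; cat > h.py <<'E'
from rig import env, imaging, job, models
import numpy as np, cv2
def shot(n):
    return imaging.get_image(n)
def cloud(im):
    d=im["depth"]; h,w=d.shape; f=h/2/np.tan(np.radians(im["fov_y"])/2)
    v,u=np.mgrid[:h,:w]
    P=np.stack([(u-im["cx"])/f*d,(v-im["cy"])/f*d,d],-1)
    T=np.array(im["world_from_camera"]); W=P@T[:3,:3].T+T[:3,3]; W[d==0]=np.nan
    return W
def save(p,im): cv2.imwrite(p,cv2.cvtColor(im,cv2.COLOR_RGB2BGR))
E
python3 - <<'E'
from h import *
s,t=shot("side"),shot("top")
print(env.observe(), env.tcp_to_grasp)
for n,im in(("side",s),("top",t)):
    W=cloud(im); np.savez(n+".npz",W=W,p=im["pixels"],T=im["world_from_camera"],fov=im["fov_y"],c=[im["cx"],im["cy"]])
    for q in["plate_center","plate_grip","plate_window","plate_foot","stand","stand_rest","bay_free","rack","bay_floor","clip"]:
        for r in models.tip_of(n,q)[:3]:
            c,rw=np.round(r["at"]).astype(int); print(n,q,round(r["confidence"],2),c,rw,np.round(W[min(max(rw,0),383),min(max(c,0),511)],3))
save("pics/a.png",np.hstack([s["pixels"],t["pixels"]])[:, :] if 0 else cv2.resize(np.vstack([s["pixels"],t["pixels"]]),None,fx=.78,fy=.78))
save("pics/t.png",cv2.resize(t["pixels"],(800,600)));save("pics/s.png",cv2.resize(s["pixels"],(800,600)))
E
```

```text
{'time_s': 0.1, 'q': array([-8.24075062e+01,  2.18367797e+01,  7.43780810e+01,  1.45314254e-03,
        8.38592345e+01, -1.23361793e+01]), 'qvel': array([-0.00803892, -0.08015274, -0.11034275, -0.06845901, -0.06828561,
       -0.06305881]), 'joint_efforts': array([ 4.56465656e-03, -4.49218833e+01, -2.31656384e+01, -1.25282058e-04,
        3.64911590e-03,  2.67306518e-06]), 'position': array([ 0.18743308, -0.51680257,  0.23079052]), 'tool_rot': array([[ 9.40118622e-01,  3.40847409e-01, -1.45870919e-04],
       [ 3.40847307e-01, -9.40117791e-01,  1.28519716e-03],
       [ 3.00920275e-04, -1.25795749e-03, -9.99999163e-01]]), 'ft_force': array([-0.56474883, -0.71459173,  0.24385088]), 'wrist_torque': array([-0.01478904, -0.02011392, -0.03492403]), 'gripper_force': 0.0, 'grip_width': 0.08533617218845961} -0.0187
side plate_center 0.94 250 209 [ 0.482 -0.024  0.01 ]
side plate_center 0.74 331 332 [0.321 0.377 0.011]
side plate_grip 0.92 254 196 [ 0.472 -0.082  0.014]
side plate_grip 0.55 356 324 [0.27  0.357 0.011]
side plate_window 0.97 251 219 [ 0.479  0.008 -0.   ]
side plate_window 0.74 306 334 [0.367 0.374 0.001]
side plate_foot 0.82 296 338 [0.388 0.39  0.009]
side plate_foot 0.77 250 224 [0.481 0.044 0.011]
side plate_foot 0.39 239 166 [ 0.519 -0.208  0.039]
side stand 0.91 210 278 [0.562 0.254 0.026]
side stand_rest 0.9 214 247 [0.555 0.206 0.071]
side stand_rest 0.66 255 211 [ 0.469 -0.016  0.009]
side bay_free 0.69 236 159 [ 0.528 -0.207  0.064]
side rack 0.55 238 166 [ 0.522 -0.21   0.038]
side rack 0.28 213 274 [0.555 0.249 0.033]
side bay_floor 0.43 235 161 [ 0.531 -0.209  0.055]Traceback (most recent call last):
  File "<stdin>", line 7, in <module>
ValueError: it knows: bay_floor, bay_free, plate_center, plate_foot, plate_grip, plate_window, rack, stand, stand_rest
```

```bash
python3 - <<'E'
from h import *
s,t=shot("side"),shot("top")
for n,im in(("side",s),("top",t)):
    W=cloud(im); np.savez(n+".npz",W=W,p=im["pixels"])
    if n=="top":
      for q in["plate_center","plate_grip","plate_window","plate_foot","stand","stand_rest","bay_free","rack","bay_floor"]:
        for r in models.tip_of(n,q)[:3]:
            c,rw=np.round(r["at"]).astype(int); print(n,q,round(r["confidence"],2),c,rw,np.round(W[min(max(rw,0),383),min(max(c,0),511)],3))
save("pics/t.png",cv2.resize(t["pixels"],(800,600)));save("pics/s.png",cv2.resize(s["pixels"],(800,600)))
E
```

```text
top plate_center 0.89 264 194 [ 0.473 -0.02   0.015]
top plate_center 0.76 139 245 [0.324 0.371 0.01 ]
top plate_grip 0.81 284 195 [ 0.469 -0.082  0.014]
top plate_grip 0.55 141 266 [0.26  0.362 0.019]
top plate_window 0.71 138 233 [0.361 0.376 0.   ]
top plate_window 0.56 254 193 [0.478 0.011 0.   ]
top plate_window 0.34 186 170 [0.546 0.213 0.07 ]
top plate_foot 0.84 134 221 [0.399 0.388 0.004]
top plate_foot 0.61 247 192 [0.481 0.033 0.01 ]
top stand 0.61 183 170 [0.547 0.224 0.06 ]
top stand_rest 0.94 186 168 [0.553 0.214 0.063]
top bay_free 0.79 348 178 [ 0.509 -0.269  0.076]
top bay_free 0.55 253 193 [0.478 0.014 0.002]
top rack 0.81 352 178 [ 0.513 -0.288  0.044]
top rack 0.67 243 193 [0.478 0.045 0.011]
top bay_floor 0.6 350 174 [ 0.524 -0.281  0.052]
```

View pics/t.png

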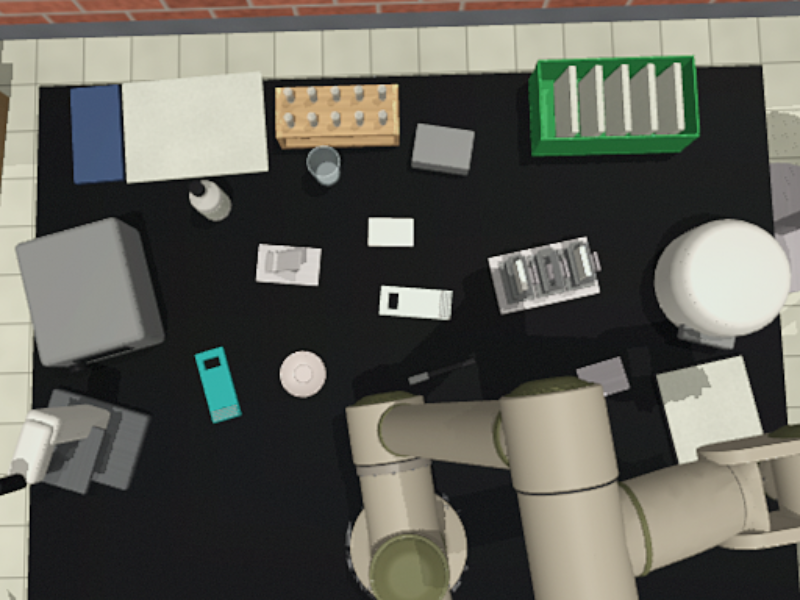

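View pics/s.png

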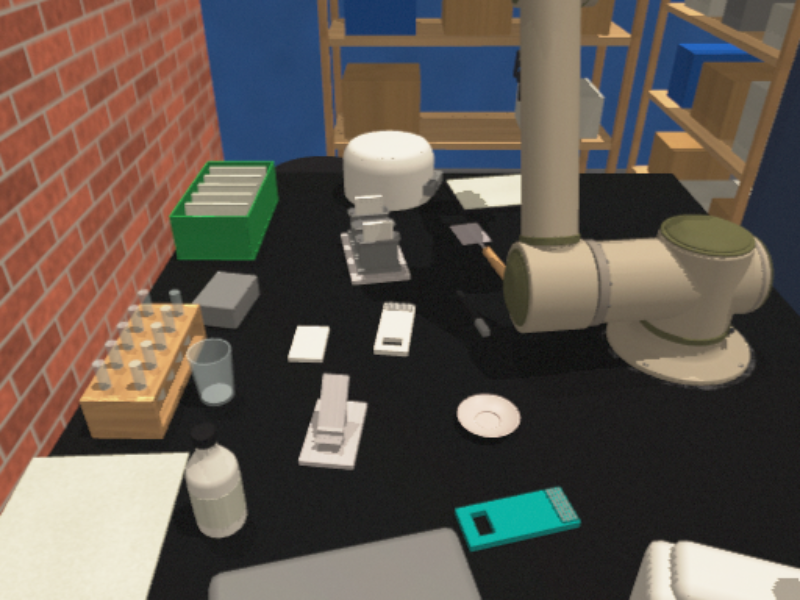

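Candidates (800x600 top view): white ribbed plate with window at (415,303), which is the one meant; turquoise twin at (218,385); short white plate without window at (391,232). The empty bay looks like the middle one, at (550,268).

```bash
python3 - <<'E'
from h import *
a=np.load("top.npz");b=np.load("side.npz")
for n,z in(("top",a),("side",b)):
    W=z["W"];p=z["p"].astype(int)
    m=(p.min(-1)>110)&(abs(W[...,0]-.478)<.07)&(W[...,1]<.075)&(W[...,1]>-.12)&(W[...,2]>.004)&(W[...,2]<.025)
    k,l,st,_=cv2.connectedComponentsWithStats(m.astype(np.uint8)); i=1+np.argmax(st[1:,4]); Q=W[l==i]
    print(n,"plate",len(Q),cv2.minAreaRect(Q[:,:2].astype(np.float32)*1000), np.median(Q[:,2]))
    # stand
    m=(abs(W[...,0]-.55)<.07)&(abs(W[...,1]-.22)<.1)&(W[...,2]>.006)&(W[...,2]<.12); Q=W[m]
    print(" base",cv2.minAreaRect(Q[:,:2].astype(np.float32)*1000))
    H=Q[Q[:,2]>.02]; print(" tall",H.min(0),H.max(0), H[H[:,2]>.06].mean(0),H[H[:,2]<.04].mean(0))
    Q=H
    # sloping face ransac
    rng=np.random.default_rng(0);best=0
    for _ in range(800):
        t=Q[rng.choice(len(Q),3,False)];nn=np.cross(t[1]-t[0],t[2]-t[0]);L=np.linalg.norm(nn)
        if L<1e-7: continue
        nn/=L; nn*=np.sign(nn[2]); 
        if not .6<nn[2]<.82: continue
        inl=abs((Q-t[0])@nn)<.002
        if inl.sum()>best: best=inl.sum();bi=inl;bn=nn
    if best: 
        F=Q[bi]; c=F.mean(0); u,s,vt=np.linalg.svd(F-c); print(" face n",bn,vt[2],"c",c,best,F.min(0),F.max(0))
    m=(abs(W[...,0]-.51)<.1)&(W[...,1]<-.13)&(W[...,1]>-.42)&(W[...,2]>.008)&(W[...,2]<.14); Q=W[m]
    print(" rack",cv2.minAreaRect(Q[:,:2].astype(np.float32)*1000))
    T=Q[(Q[:,2]>.105)]; 
    if len(T)>5: print(" tops",len(T),np.round(T[::max(1,len(T)//25)],3).tolist())
t=a["p"][150:215,150:400]; u=b["p"][120:300,190:310]
save("pics/c.png",cv2.resize(t,(800,208),interpolation=cv2.INTER_CUBIC));save("pics/d.png",cv2.resize(u,(400,600),interpolation=cv2.INTER_CUBIC))
E
```

```text
top plate 721 ((475.7661437988281, -23.911285400390625), (141.26185607910156, 58.403499603271484), 83.834228515625) 0.010517746666868
 base ((549.1725463867188, 223.78427124023438), (136.4263458251953, 188.88760375976562), 0.056551188230514526)
 tall [0.5390387  0.19345112 0.0202635 ] [0.58185325 0.27337112 0.08813114] [0.55673871 0.20786972 0.07366923] [0.56067784 0.25612032 0.03033585]
 face n [0.0986316  0.66932657 0.73639239] [-0.09004755 -0.67300948 -0.73413192] c [0.55860525 0.22887325 0.05324422] 159 [0.5392448  0.19345112 0.0202635 ] [0.57909399 0.26790147 0.08590576]
 rack ((510.0763244628906, -275.3955078125), (287.5687561035156, 194.5222625732422), 89.5867691040039)
 tops 149 [[0.563, -0.333, 0.116], [0.561, -0.337, 0.111], [0.555, -0.327, 0.114], [0.552, -0.333, 0.112], [0.549, -0.335, 0.114], [0.546, -0.338, 0.114], [0.542, -0.332, 0.105], [0.541, -0.215, 0.111], [0.537, -0.341, 0.115], [0.538, -0.22, 0.11], [0.534, -0.211, 0.115], [0.531, -0.335, 0.114], [0.532, -0.217, 0.112], [0.529, -0.345, 0.106], [0.525, -0.334, 0.116], [0.525, -0.216, 0.117], [0.523, -0.34, 0.113]
[... 975 characters left out ...]
7851562), 11.404271125793457)
 tops 136 [[0.536, -0.342, 0.114], [0.52, -0.341, 0.115], [0.558, -0.332, 0.115], [0.542, -0.331, 0.115], [0.526, -0.336, 0.113], [0.51, -0.339, 0.112], [0.549, -0.336, 0.11], [0.533, -0.334, 0.111], [0.517, -0.337, 0.11], [0.555, -0.329, 0.109], [0.539, -0.333, 0.108], [0.523, -0.334, 0.107], [0.536, -0.329, 0.106], [0.489, -0.228, 0.113], [0.524, -0.22, 0.114], [0.509, -0.22, 0.114], [0.492, -0.222, 0.113], [0.533, -0.216, 0.113], [0.518, -0.219, 0.111], [0.503, -0.218, 0.111], [0.489, -0.22, 0.11], [0.53, -0.214, 0.11], [0.515, -0.222, 0.106], [0.5, -0.219, 0.108], [0.486, -0.218, 0.108], [0.527, -0.214, 0.107], [0.512, -0.217, 0.105], [0.539, -0.209, 0.106]]
```

View pics/c.png

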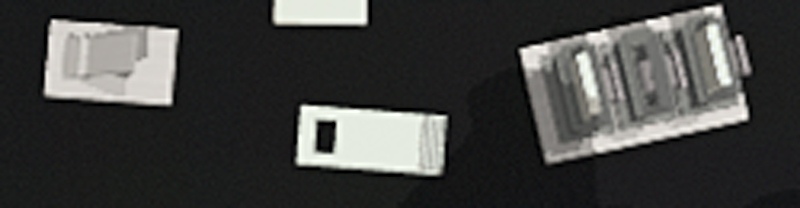

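View pics/d.png

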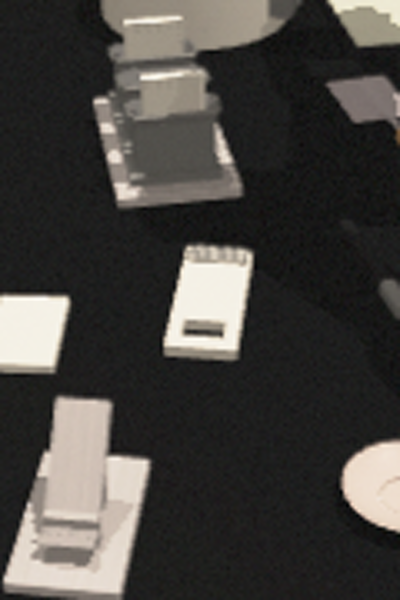

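Crops show: the white plate has its window at left (325,137) and ribs at right (432,143), so it is the right one. The middle bay at (645,78) is empty. The stand's board rises to the right (towards world -y).

```bash
cat >> h.py <<'E'
from scipy.spatial.transform import Rotation as Ro
def Rm(z,y):
    z=np.array(z,float);z/=np.linalg.norm(z);y=np.array(y,float);y-=z*(y@z);y/=np.linalg.norm(y)
    return np.c_[np.cross(y,z),y,z]
def plan(p,R=None,via="rot first"):
    s=env.observe();R0=s["tool_rot"];R=R0 if R is None else R
    rv=np.degrees(Ro.from_matrix(R0.T@R).as_rotvec()); d=np.array(p)-s["position"]
    print("t",s["time_s"],"pos",np.round(s["position"],4),"F",np.round(s["ft_force"],1),"w",round(s["grip_width"],4))
    print("rotvec",np.round(rv,2),"n>=",np.ceil(np.linalg.norm(rv)/7.16),"shift(cm) oldtool",np.round(100*R0.T@d,2),"newtool",np.round(100*R.T@d,2),"n>=",np.ceil(np.linalg.norm(d)/.0417))
E
python3 -c "
from h import *
plan([.476,-.025,.14],Rm([0,0,-1],[.995,-.104,0]))"
```

```text
t 1.1 pos [ 0.1874 -0.517   0.2313] F [0.4 0.4 0.1] w 0.0853
rotvec [ -0.     0.   -64.11] n>= 9.0 shift(cm) oldtool [ 43.9  -36.42   9.13] newtool [51.94 23.58  9.13] n>= 14.0
```

{"api": "jog_arm", "payload": {
  "plan": "0 0 -6.4 0 0 0 0;0 0 -6.4 0 0 0 0;0 0 -6.4 0 0 0 0;0 0 -6.4 0 0 0 0;0 0 -6.4 0 0 0 0;0 0 -6.4 0 0 0 0;0 0 -6.4 0 0 0 0;0 0 -6.4 0 0 0 0;0 0 -6.4 0 0 0 0;0 0 -6.4 0 0 0 0",
  "grip_force": 50
}}

```text
time_s: 1.93
position: [0.1875, -0.5171, 0.2313]
tool_rot: [[0.1, 0.995, -0.0], [0.995, -0.1, 0.0], [0.0, -0.0, -1.0]]
ft_force: [0.1, 0.1, -0.3]
grip_width: 0.085
gripper_force: 0.0
```

{"api": "jog_arm", "payload": {
  "plan": "0 0 0 2.6 1.18 0 0;0 0 0 2.6 1.18 0 0;0 0 0 2.6 1.18 0 0;0 0 0 2.6 1.18 0 0;0 0 0 2.6 1.18 0 0;0 0 0 2.6 1.18 0 0;0 0 0 2.6 1.18 0 0;0 0 0 2.6 1.18 0 0;0 0 0 2.6 1.18 0 0;0 0 0 2.6 1.18 0 0"
}}

```text
time_s: 2.77
position: [0.3328, -0.2698, 0.2315]
tool_rot: [[0.106, 0.994, 0.0], [0.994, -0.106, -0.0], [-0.0, 0.0, -1.0]]
ft_force: [0.3, -0.7, -0.5]
grip_width: 0.0856
gripper_force: 0.0
```

{"api": "jog_arm", "payload": {
  "plan": "0 0 0 2.6 1.18 0.8 0;0 0 0 2.6 1.18 0.8 0;0 0 0 2.6 1.18 0.8 0;0 0 0 2.6 1.18 0.8 0;0 0 0 2.6 1.18 0.8 0;0 0 0 2.6 1.18 1 0;0 0 0 2.6 1.18 1 0;0 0 0 2.6 1.18 1 0;0 0 0 2.6 1.18 1 0;0 0 0 2.6 1.18 1 0"
}}

```text
time_s: 3.6
position: [0.4777, -0.0236, 0.1409]
tool_rot: [[0.106, 0.994, 0.0], [0.994, -0.106, -0.0], [-0.0, 0.0, -1.0]]
ft_force: [0.2, -0.7, -0.5]
grip_width: 0.0855
gripper_force: 0.0
```

{"api": "jog_arm", "payload": {
  "plan": "0 0 0 0 0 0 0;0 0 0 0 0 0 0;0 0 0 0 0 0 0"
}}

```text
time_s: 3.85
position: [0.4771, -0.0253, 0.1415]
tool_rot: [[0.106, 0.994, 0.0], [0.994, -0.106, -0.0], [-0.0, 0.0, -1.0]]
ft_force: [1.1, 0.0, -0.2]
grip_width: 0.0856
gripper_force: 0.0
```

```bash
python3 - <<'E'
from h import *
plan([.476,-.025,.14],Rm([0,0,-1],[.995,-.104,0]))
w=shot("wrist");W=cloud(w);p=w["pixels"].astype(int)
m=(p.min(-1)>100)&(abs(W[...,0]-.478)<.09)&(abs(W[...,1]+.025)<.12)&(W[...,2]>.004)&(W[...,2]<.025)
k,l,st,_=cv2.connectedComponentsWithStats(m.astype(np.uint8)); i=1+np.argmax(st[1:,4]); Q=W[l==i]
print(cv2.minAreaRect(Q[:,:2].astype(np.float32)*1000),np.median(Q[:,2]))
for q in["plate_center","plate_grip","plate_window","plate_foot"]:
  for r in models.tip_of("wrist",q)[:1]:
    c,rw=np.round(r["at"]).astype(int); print(q,round(r["confidence"],2),c,rw,np.round(W[rw,c],3))
save("pics/w1.png",w["pixels"])
E
```

```text
t 3.85 pos [ 0.4771 -0.0253  0.1415] F [ 1.1  0.  -0.2] w 0.0856
rotvec [ 0.01  0.02 -0.09] n>= 1.0 shift(cm) oldtool [ 0.02 -0.11  0.15] newtool [ 0.02 -0.11  0.15] n>= 1.0
((476.55413818359375, -26.299224853515625), (140.708984375, 56.105770111083984), 84.39356231689453) 0.010438967383427228
plate_center 0.59 256 186 [ 0.477 -0.027  0.01 ]
plate_grip 0.58 256 239 [ 0.471 -0.082  0.014]
plate_window 0.85 253 136 [ 0.479  0.02  -0.   ]
plate_foot 0.68 252 109 [0.481 0.046 0.   ]
```

View pics/w1.png

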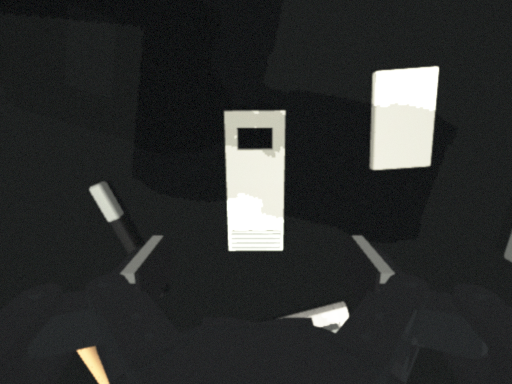

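The wrist view shows the plate centred between the fingers, with the window at (254,138) and ribs at (256,241). I descend with the fingers partly closed.

{"api": "jog_arm", "payload": {
  "plan": "0 0 0 0 0 2 60;0 0 0 0 0 2 60;0 0 0 0 0 2 60;0 0 0 0 0 2 60;0 0 0 0 0 2 60;0 0 0 0 0 2 60;0 0 0 0 0 1.4 60;0 0 0 0 0 0.3 60;0 0 0 0 0 0 60;0 0 0 0 0 0 60"
}}

```text
time_s: 4.93
position: [0.4775, -0.0253, 0.005]
tool_rot: [[0.106, 0.994, 0.001], [0.994, -0.106, -0.0], [-0.0, 0.001, -1.0]]
ft_force: [0.5, 0.4, -0.5]
grip_width: 0.0654
gripper_force: 0.0
```

```bash
python3 - <<'E'
from h import *
plan([.476,-.025,.0])
w=shot("wrist");save("pics/w2.png",w["pixels"])
s=shot("side");W=cloud(s);save("pics/s2.png",cv2.resize(s["pixels"][150:250,180:330],(750,500),interpolation=cv2.INTER_CUBIC))
E
```

```text
t 4.9333 pos [ 0.4775 -0.0253  0.005 ] F [ 0.5  0.4 -0.5] w 0.0654
rotvec [0. 0. 0.] n>= 0.0 shift(cm) oldtool [ 0.01 -0.15  0.5 ] newtool [ 0.01 -0.15  0.5 ] n>= 1.0
```

View pics/s2.png

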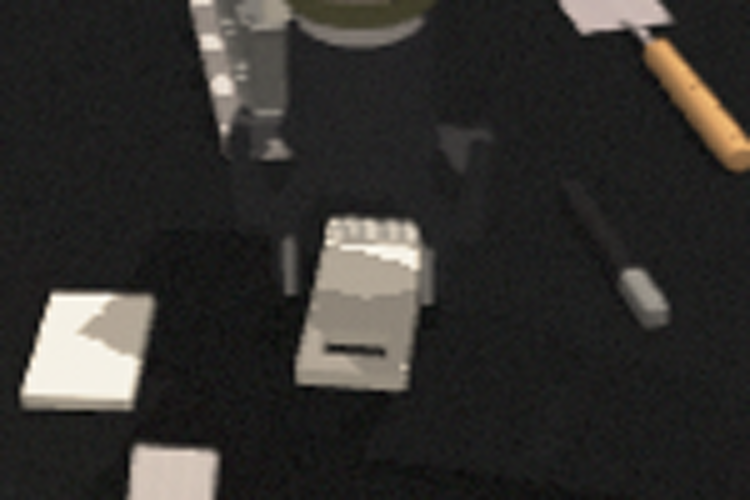

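The side view shows the pads flanking the plate, at (290,265) and (428,272). I lower a little more and close.

{"api": "jog_arm", "payload": {
  "plan": "0 0 0 0 -0.1 0.2 60;0 0 0 0 0 0.2 60;0 0 0 0 0 0.2 60;0 0 0 0 0 0 60;0 0 0 0 0 0 60"
}}

```text
time_s: 5.45
position: [0.4761, -0.0248, -0.0018]
tool_rot: [[0.106, 0.994, -0.0], [0.994, -0.106, 0.0], [0.0, -0.0, -1.0]]
ft_force: [0.8, 0.2, 0.2]
grip_width: 0.0653
gripper_force: 0.0
```

{"api": "jog_arm", "payload": {
  "plan": "0 0 0 0 0 0.1 60;0 0 0 0 0 0.1 60;0 0 0 0 0 0 60"
}}

```text
time_s: 5.7
position: [0.4761, -0.0248, -0.0038]
tool_rot: [[0.106, 0.994, -0.0], [0.994, -0.106, 0.0], [0.0, -0.0, -1.0]]
ft_force: [-0.6, 0.1, 0.9]
grip_width: 0.0654
gripper_force: 0.0
```

{"api": "jog_arm", "payload": {
  "plan": "0 0 0 0 0 0 120;0 0 0 0 0 0 120;0 0 0 0 0 0 120;0 0 0 0 0 0 120;0 0 0 0 0 0 120;0 0 0 0 0 0 120",
  "grip_force": 50
}}

```text
time_s: 6.2
position: [0.4761, -0.0248, -0.0034]
tool_rot: [[0.106, 0.994, 0.0], [0.994, -0.106, -0.0], [-0.0, 0.0, -1.0]]
ft_force: [-1.3, 0.8, 5.8]
grip_width: 0.0543
gripper_force: 53.3
```

{"api": "jog_arm", "payload": {
  "plan": "0 0 0 0 0 -1 120;0 0 0 0 0 -2 120;0 0 0 0 0 -3 120;0 0 0 0 0 -3 120;0 0 0 0 0 -3 120;0 0 0 0 0 -3 120;0 0 0 0 0 0 120;0 0 0 0 0 0 120"
}}

```text
time_s: 6.87
position: [0.4765, -0.0249, 0.1473]
tool_rot: [[0.106, 0.994, 0.003], [0.994, -0.106, -0.001], [-0.001, 0.003, -1.0]]
ft_force: [-0.2, -0.6, -1.6]
grip_width: 0.0542
gripper_force: 53.2
```

```bash
python3 - <<'E'
from h import *
st=Rm([-.072,-.692,-.718],[.995,-.1,0]); plan([.5555,.2095,.2],st)
w=shot("wrist");W=cloud(w)
for q in["plate_center","plate_grip","plate_window","plate_foot"]:
  for r in models.tip_of("wrist",q)[:1]:
    c,rw=np.round(r["at"]).astype(int); print(q,round(r["confidence"],2),c,rw,np.round(W[rw,c],3))
save("pics/w3.png",w["pixels"])
s=env.observe(); T=np.array(w["world_from_camera"]);print(np.round(s["tool_rot"].T@T[:3,:3],3),s["tool_rot"].T@(T[:3,3]-s["position"]))
m=(np.array(w["pixels"]).min(-1)>60)&(np.linalg.norm(W-s["position"],axis=-1)<.085)
Q=(W[m]-s["position"])@s["tool_rot"]; k=abs(Q[:,1])<.02; A=np.c_[Q[k][:,:2],np.ones(k.sum())]
for _ in range(4):
  c,*_=np.linalg.lstsq(A,Q[k][:,2],rcond=None)
  r=A@c-Q[k][:,2]; kk=abs(r)<.003; A=A[kk]; Qk=Q[k][kk]; Q=Qk; k=np.ones(len(Q),bool)
print("plane z=",c,len(Q),"tool x range",np.percentile(Q[:,0],[1,99]))
E
```

```text
t 6.8667 pos [ 0.4765 -0.0249  0.1473] F [-0.2 -0.6 -1.6] w 0.0542
rotvec [  0.16 -44.06  -0.32] n>= 7.0 shift(cm) oldtool [24.14  5.39 -5.27] newtool [ 13.65   5.46 -20.58] n>= 7.0
plate_center 0.7 257 249 [ 0.478 -0.023  0.161]
plate_foot 0.57 255 106 [ 0.484  0.049 -0.   ]
[[ 0.001 -0.965 -0.262]
 [ 1.    -0.001  0.005]
 [-0.005 -0.262  0.965]] [ 0.06615273  0.0014385  -0.14488387]
plane z= [ 0.00115274 -0.00573274 -0.01574266] 14526 tool x range [-0.03739846  0.0682706 ]
```

View pics/w3.png

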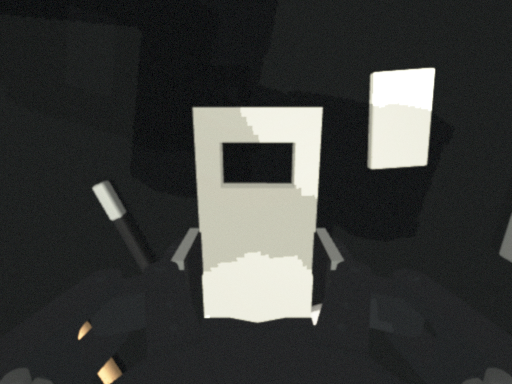

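The plate is held square, with its window at (257,163) and no tilt. Now I tilt it and move it over the stand.

{"api": "jog_arm", "payload": {
  "plan": "0 0 0 0 0 -2 120;0 -6.3 0 0 0 0 120;0 -6.3 0 0 0 0 120;0 -6.3 0 0 0 0 120;0 -6.3 0 0 0 0 120;0 -6.3 0 0 0 0 120;0 -6.3 0 0 0 0 120;0 -6.3 0 0 0 0 120;0 0 0 0 0 0 120;0 0 0 0 0 0 120"
}}

```text
time_s: 7.95
position: [0.476, -0.024, 0.1649]
tool_rot: [[0.073, 0.995, -0.075], [0.716, -0.104, -0.69], [-0.694, -0.003, -0.72]]
ft_force: [-0.4, 0.3, -0.5]
grip_width: 0.0545
gripper_force: 53.3
```

```bash
cat >> h.py <<'E'
ST=Rm([-.07,-.7,-.71],[.995,-.1,0]); SR=np.array([.5565,.2095,.0765])
n_=-ST[:,2]; up_=-ST[:,0]
def place(off,up): return SR+off*n_+up*up_-ST@np.array([-.0015,0,-.0107])
E
python3 -c "
from h import *
print(place(.06,.006));plan(place(.06,.006),ST)"
```

```text
[0.55963307 0.24084669 0.11468781]
t 7.95 pos [ 0.476  -0.024   0.1649] F [-0.4  0.3 -0.5] w 0.0545
rotvec [-0.32 -0.77 -0.03] n>= 1.0 shift(cm) oldtool [ 23.06   5.58 -15.29] newtool [ 22.85   5.68 -15.57] n>= 7.0
```

{"api": "jog_arm", "payload": {
  "plan": "0 -0.8 0 0 0.7 -2.6 120;0 0 0 0 1 -2.6 120;0 0 0 0 1 -2.6 120;0 0 0 0 1 -2.6 120;0 0 0 1 1 -2.6 120;0 0 0 2.5 1 -2.6 120;0 0 0 2.5 0 0 120;0 0 0 2.5 0 0 120;0 0 0 2.5 0 0 120;0 0 0 2.5 0 0 120"
}}

```text
time_s: 8.78
position: [0.555, 0.1735, 0.1812]
tool_rot: [[0.075, 0.994, -0.075], [0.707, -0.106, -0.699], [-0.703, -0.001, -0.711]]
ft_force: [-0.1, 0.6, -1.4]
grip_width: 0.0543
gripper_force: 53.5
```

{"api": "jog_arm", "payload": {
  "plan": "0 0 0 2.5 0 0 120;0 0 0 2.5 0 0 120;0 0 0 2.5 0 0 120;0 0 0 1.8 0 0 120;0 0 0 0 0 0 120;0 0 0 0 0 0 120"
}}

```text
time_s: 9.28
position: [0.5619, 0.2383, 0.116]
tool_rot: [[0.074, 0.994, -0.076], [0.706, -0.106, -0.701], [-0.705, -0.001, -0.71]]
ft_force: [0.5, -1.2, -0.8]
grip_width: 0.0543
gripper_force: 53.4
```

```bash
python3 -c "
from h import *
plan(place(.006,.005),ST)
s=shot('side');save('pics/s3.png',cv2.resize(s['pixels'][130:310,120:330],(700,600),interpolation=cv2.INTER_CUBIC))
print(env.observe()['q'])"
```

```text
t 9.2833 pos [0.5619 0.2383 0.116 ] F [ 0.5 -1.2 -0.8] w 0.0543
rotvec [-0.32  0.07 -0.19] n>= 1.0 shift(cm) oldtool [ 0.36 -0.23  5.34] newtool [ 0.36 -0.26  5.33] n>= 2.0
[ 26.29651165  47.52452328  57.99314996 -37.15978273 100.0182213
  34.31678919]
```

View pics/s3.png

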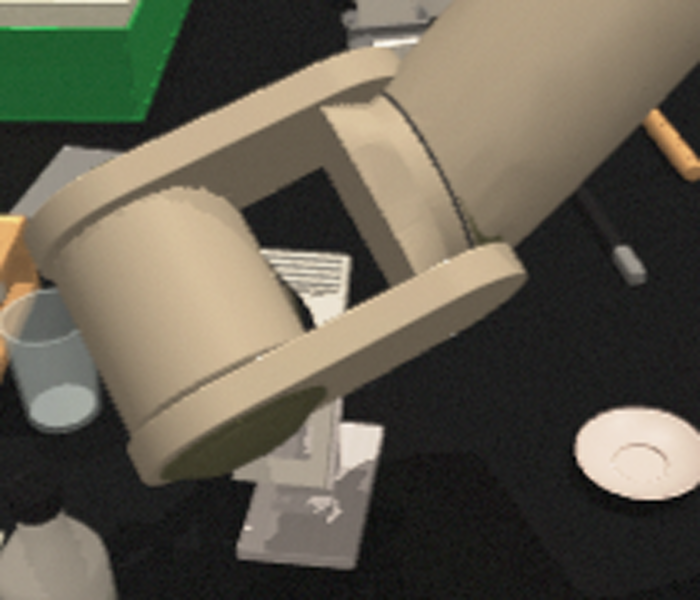

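Side view: the plate, with its ribbed end up at (310,285), hangs over the stand, and the wrist is clear of the beaker at (60,350). Lowering.

{"api": "jog_arm", "payload": {
  "plan": "0 0 0 0.36 -0.25 1 120;0 0 0 0 0 1 120;0 0 0 0 0 1 120;0 0 0 0 0 1 120;0 0 0 0 0 0.7 120;0 0 0 0 0 0.4 120;0 0 0 0 0 0.2 120;0 0 0 0 0 0 120;0 0 0 0 0 0 120"
}}

```text
time_s: 10.08
position: [0.5556, 0.2048, 0.0765]
tool_rot: [[0.075, 0.994, -0.074], [0.705, -0.106, -0.702], [-0.706, 0.001, -0.709]]
ft_force: [-0.1, 0.8, 1.1]
grip_width: 0.0541
gripper_force: 53.6
```

{"api": "jog_arm", "payload": {
  "plan": "0 0 0 0 0 0.1 120;0 0 0 0 0 0.1 120;0 0 0 0 0 0.1 120;0 0 0 0 0 0 120"
}}

```text
time_s: 10.42
position: [0.5554, 0.203, 0.0745]
tool_rot: [[0.076, 0.994, -0.073], [0.705, -0.105, -0.701], [-0.705, 0.001, -0.709]]
ft_force: [-0.1, 3.8, 5.7]
grip_width: 0.0546
gripper_force: 54.3
```

{"api": "jog_arm", "payload": {
  "plan": "0 0 0 0 0 -0.1 120;0 0 0 0.2 0 0 120;0 0 0 0.2 0 0 120;0 0 0 0 0 0 120;0 0 0 0 0 0 80;0 0 0 0 0 0 60;0 0 0 0 0 0 40;0 0 0 0 0 0 0;0 0 0 0 0 0 0;0 0 0 0 0 0 0"
}}

```text
time_s: 11.25
position: [0.5555, 0.2059, 0.0717]
tool_rot: [[0.075, 0.994, -0.075], [0.704, -0.106, -0.702], [-0.706, -0.0, -0.708]]
ft_force: [-0.9, 0.2, 0.6]
grip_width: 0.0855
gripper_force: 0.0
```

{"api": "jog_arm", "payload": {
  "plan": "0 0 0 0 0 -1 0;0 0 0 0 0 -2 0;0 0 0 0 0 -3 0;0 0 0 0 0 -3 0;0 0 0 0 0 -3 0;0 0 0 0 0 -3 0;0 0 0 0 0 0 0;0 0 0 0 0 0 0"
}}

```text
time_s: 11.92
position: [0.5667, 0.3126, 0.179]
tool_rot: [[0.075, 0.995, -0.072], [0.706, -0.104, -0.701], [-0.705, 0.002, -0.71]]
ft_force: [0.2, 0.4, -0.7]
grip_width: 0.0854
gripper_force: 0.0
```

```bash
python3 - <<'E'
from h import *
w=shot("wrist");W=cloud(w);p=w["pixels"].astype(int)
for q in["plate_center","plate_grip","plate_window","plate_foot","stand_rest"]:
  for r in models.tip_of("wrist",q)[:2]:
    c,rw=np.round(r["at"]).astype(int); print(q,round(r["confidence"],2),c,rw,np.round(W[rw,c],3))
save("pics/w4.png",w["pixels"])
m=(abs((W-SR)@n_-.005)<.012)&(np.linalg.norm(W-SR,axis=-1)<.09)
Q=W[m]; c=np.median(Q,0)
for _ in range(5):
    c=Q.mean(0);v=np.linalg.svd(Q-c,full_matrices=False)[2]; Q=Q[abs((Q-c)@v[2])<.0025]
n=v[2]*np.sign(v[2][2]); e1=np.cross(ST[:,1],n);e1/=np.linalg.norm(e1);e1*=np.sign(e1[2]);e2=np.cross(n,e1)
r=cv2.minAreaRect(np.c_[(Q-c)@e1,(Q-c)@e2].astype(np.float32)*1000); print(r,len(Q),"n",n)
C=c+e1*r[0][0]/1000+e2*r[0][1]/1000-n*.005; print("pc",C,"vs SR",SR,np.linalg.norm(C-SR))
E
```

```text
plate_center 0.83 258 179 [0.559 0.218 0.079]
plate_grip 0.68 256 232 [0.553 0.178 0.119]
plate_grip 0.52 258 180 [0.559 0.218 0.08 ]
plate_window 0.61 256 134 [0.56  0.24  0.039]
plate_foot 0.62 257 106 [0.564 0.267 0.029]
((-15.144111633300781, -0.03451347351074219), (56.17263412475586, 144.97027587890625), 89.85054016113281) 5012 n [0.06689905 0.68502417 0.72544221]
pc [0.55855485 0.21515216 0.07386689] vs SR [0.5565 0.2095 0.0765] 0.0065652518083393506
```

View pics/w4.png

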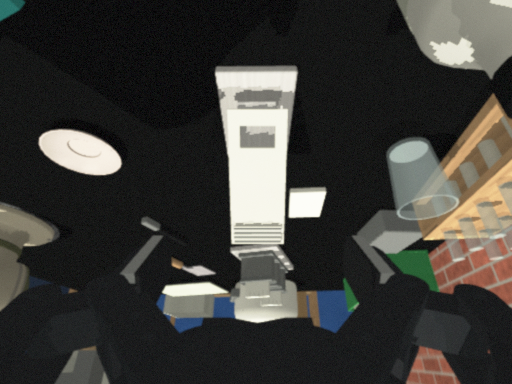

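The plate lies on the stand, ribbed end uppermost (258,232), window at (258,136), and is let go. Next I swing round to take it by the ribs.

```bash
cat >> h.py <<'E'
N2=np.array([.067,.69,.72]);N2/=np.linalg.norm(N2)
YP=np.array([.9945,-.105,0]); PX=np.cross(YP,N2);PX/=np.linalg.norm(PX)
G2=Rm(-PX,-N2); GRIP=np.array([.5575,.2145,.0745])+.058*PX
def take(back): return GRIP+.0015*N2-.019*PX+back*PX
E
python3 -c "
from h import *
print(PX,GRIP,take(0),take(.07)); plan([.53,.14,.30]); plan(take(.07),G2)"
```

```text
[-0.07563744 -0.71639458  0.69358329] [0.55311303 0.17294911 0.11472783] [0.55465069 0.18759613 0.10263029] [0.54935607 0.13744851 0.15118113]
t 12.2167 pos [0.5667 0.3105 0.1775] F [-0.7  0.1  0.3] w 0.0858
rotvec [0. 0. 0.] n>= 0.0 shift(cm) oldtool [-20.93  -1.84   3.59] newtool [-20.93  -1.84   3.59] n>= 6.0
t 12.2167 pos [0.5667 0.3105 0.1775] F [-0.7  0.1  0.3] w 0.0858
rotvec [69.72 70.25 68.45] n>= 17.0 shift(cm) oldtool [-10.45   0.13  14.15] newtool [  0.02  13.96 -10.71] n>= 5.0
```

{"api": "jog_arm", "payload": {
  "plan": "0 0 0 -2.6 -0.2 0 0;0 0 0 -2.6 -0.2 0 0;0 0 0 -2.6 -0.2 0 0;0 0 0 -2.6 -0.2 0 0;0 0 0 -2.6 -0.2 0.9 0;0 0 0 -2.6 -0.2 0.9 0;0 0 0 -2.6 -0.3 0.9 0;0 0 0 -2.6 -0.3 0.9 0;0 0 0 0 0 0 0"
}}

```text
time_s: 12.97
position: [0.5299, 0.1379, 0.3023]
tool_rot: [[0.08, 0.994, -0.075], [0.704, -0.109, -0.702], [-0.706, 0.004, -0.709]]
ft_force: [-0.4, -0.7, 0.2]
grip_width: 0.0854
gripper_force: 0.0
```

{"api": "jog_arm", "payload": {
  "plan": "3.87 3.9 3.8 0 0 0 0;3.87 3.9 3.8 0 0 0 0;3.87 3.9 3.8 0 0 0 0;3.87 3.9 3.8 0 0 0 0;3.87 3.9 3.8 0 0 0 0;3.87 3.9 3.8 0 0 0 0;3.87 3.9 3.8 0 0 0 0;3.87 3.9 3.8 0 0 0 0;3.87 3.9 3.8 0 0 0 0"
}}

```text
time_s: 13.72
position: [0.5308, 0.1414, 0.2991]
tool_rot: [[0.738, 0.587, -0.333], [0.636, -0.77, 0.05], [-0.228, -0.249, -0.942]]
ft_force: [0.5, 1.0, -0.2]
grip_width: 0.0854
gripper_force: 0.0
```

{"api": "jog_arm", "payload": {
  "plan": "3.87 3.9 3.8 0 0 0 60;3.87 3.9 3.8 0 0 0 100;3.87 3.9 3.8 0 0 0 120;3.87 3.9 3.8 0 0 0 120;3.87 3.9 3.8 0 0 0 120;3.87 3.9 3.8 0 0 0 120;3.87 3.9 3.8 0 0 0 120;3.87 3.9 3.8 0 0 0 120;3.87 3.9 3.8 0 0 0 120;0 0 0 0 0 0 120"
}}

```text
time_s: 14.55
position: [0.5292, 0.1407, 0.2981]
tool_rot: [[0.995, -0.072, 0.076], [-0.105, -0.688, 0.718], [0.001, -0.723, -0.691]]
ft_force: [0.7, 0.2, 0.7]
grip_width: 0.0449
gripper_force: 0.0
```

```bash
python3 -c "
from h import *
plan(take(.07),G2); print(env.observe()['q'])"
```

```text
t 14.55 pos [0.5292 0.1407 0.2981] F [0.7 0.2 0.7] w 0.0449
rotvec [-0.18 -0.02 -0.29] n>= 1.0 shift(cm) oldtool [ 2.03 10.7  10.07] newtool [ 1.98 10.67 10.11] n>= 4.0
[-18.24514976  18.53178423  81.62397092  44.95043473  91.62444975
  74.20238327]
```

{"api": "jog_arm", "payload": {
  "plan": "0 0 0 0.5 2.7 0.6 120;0 0 0 0.5 2.7 0.6 120;0 0 0 0.5 2.7 0.6 120;0 0 0 0.5 2.6 0.6 120;0 0 0 0 0 2.6 120;0 0 0 0 0 2.6 120;0 0 0 0 0 2.5 120;0 0 0 0 0 0 120;0 0 0 0 0 0 120"
}}

```text
time_s: 15.3
position: [0.551, 0.1386, 0.1519]
tool_rot: [[0.995, -0.063, 0.071], [-0.095, -0.691, 0.716], [0.004, -0.72, -0.694]]
ft_force: [0.5, -0.5, -0.0]
grip_width: 0.0454
gripper_force: 0.0
```

```bash
python3 - <<'E'
from h import *
plan(take(0),G2)
w=shot("wrist");W=cloud(w);s=env.observe();R=s["tool_rot"]
L=(W-s["position"])@R
for q in["plate_grip","plate_center"]:
  for r in models.tip_of("wrist",q)[:2]:
    c,rw=np.round(r["at"]).astype(int); print(q,round(r["confidence"],2),c,rw,np.round(W[rw,c],3),np.round(L[rw,c],3))
save("pics/w5.png",w["pixels"])
p=np.array(w["pixels"]).min(-1)
m=(p>70)&(abs(L[...,0])<.04)&(abs(L[...,1])<.03)&(L[...,2]>.02)&(L[...,2]<.15)
Q=L[m];print(len(Q),np.percentile(Q,[1,10,50,90,99],axis=0).round(4))
for z0 in np.arange(.02,.14,.01):
    k=Q[(Q[:,2]>z0)&(Q[:,2]<z0+.01)]
    if len(k)>20: print(round(z0,2),len(k),np.percentile(k[:,0],[2,98]).round(4),np.percentile(k[:,1],[2,50,98]).round(4))
E
```

```text
t 15.3 pos [0.551  0.1386 0.1519] F [ 0.5 -0.5 -0. ] w 0.0454
rotvec [0.03 0.24 0.24] n>= 1.0 shift(cm) oldtool [-0.12  0.14  6.95] newtool [-0.15  0.14  6.95] n>= 2.0
plate_grip 0.88 265 214 [0.557 0.161 0.123] [0.003 0.005 0.038]
plate_center 0.75 233 318 [0.557 0.09  0.208] [ 0.011 -0.007 -0.072]
plate_center 0.63 258 197 [nan nan nan] [nan nan nan]
2517 [[-0.0285 -0.0023  0.0361]
 [-0.0196 -0.0008  0.0368]
 [ 0.0047  0.0059  0.0386]
 [ 0.0261  0.0222  0.1205]
 [ 0.0264  0.0292  0.1412]]
0.03 1540 [-0.0281  0.0255] [-0.0015  0.0052  0.0114]
0.04 179 [-0.0251  0.0264] [-0.0023 -0.0015  0.0104]
0.05 58 [0.023  0.0264] [-0.0022  0.0041  0.0107]
0.06 35 [0.0232 0.0264] [0.0006 0.0049 0.0101]
0.07 44 [0.0203 0.0264] [-0.0001  0.0037  0.0096]
0.08 29 [0.026  0.0263] [-0.0001  0.0047  0.0093]
0.09 38 [0.0159 0.0264] [-0.001   0.0015  0.0103]
0.1 24 [0.0202 0.0264] [-0.001   0.0038  0.0115]
0.11 303 [-0.0164  0.0262] [-0.002   0.0201  0.025 ]
0.12 191 [-0.0167  0.0262] [0.0015 0.0267 0.0298]
0.13 43 [0.0106 0.0264] [-0.0031  0.0056  0.0292]
```

View pics/w5.png

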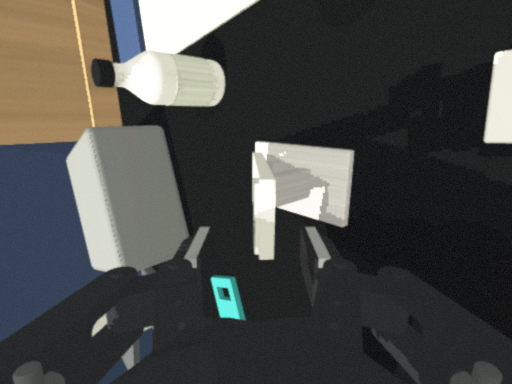

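The plate's end face shows at (263,205) between the fingers (190,245 and 318,250), 5 mm towards +y in the tool frame. I correct that and advance.

{"api": "jog_arm", "payload": {
  "plan": "0 0 0.2 -0.1 0.5 0 120;0 0 0 0 0 1.2 120;0 0 0 0 0 1.2 120;0 0 0 0 0 1.2 120;0 0 0 0 0 1.2 120;0 0 0 0 0 1.2 120;0 0 0 0 0 0.8 120;0 0 0 0 0 0 120;0 0 0 0 0 0 120"
}}

```text
time_s: 16.2
position: [0.5548, 0.1837, 0.1013]
tool_rot: [[0.995, -0.068, 0.074], [-0.101, -0.69, 0.717], [0.002, -0.72, -0.694]]
ft_force: [0.2, 0.7, -0.2]
grip_width: 0.0453
gripper_force: 0.0
```

{"api": "jog_arm", "payload": {
  "plan": "0 0 0 0 0 0 180;0 0 0 0 0 0 210;0 0 0 0 0 0 255;0 0 0 0 0 0 255;0 0 0 0 0 0 255;0 0 0 0 0 0 255;0 0 0 0 0 0 255;0 0 0 0 0 0 255",
  "grip_force": 60
}}

```text
time_s: 16.87
position: [0.5553, 0.1834, 0.1026]
tool_rot: [[0.995, -0.067, 0.076], [-0.102, -0.689, 0.717], [0.004, -0.722, -0.692]]
ft_force: [0.0, 2.1, 5.3]
grip_width: 0.012
gripper_force: 59.1
```

{"api": "jog_arm", "payload": {
  "plan": "0 0 0 0 -1 0 255;0 0 0 0 -2 0 255;0 0 0 0 -2.5 0 255;0 0 0 0 -2.5 -1 255;0 0 0 0 -2.5 -2 255;0 0 0 0 -2.5 -2.5 255;0 0 0 0 -1 -2.5 255;0 0 0 0 0 -2 255;0 0 0 0 0 -1 255;0 0 0 0 0 0 255"
}}

```text
time_s: 17.7
position: [0.5565, 0.2, 0.2798]
tool_rot: [[0.995, -0.068, 0.078], [-0.103, -0.691, 0.715], [0.005, -0.72, -0.694]]
ft_force: [0.6, -0.4, -0.4]
grip_width: 0.0123
gripper_force: 58.8
```

```bash
python3 -c "
from h import *
plan([.524,-.277,.3],Rm([0,0,-1],[.19,-.982,0])); plan([.53,.1,.28],Rm([0,0,-1],[-.105,-.9945,0]))"
```

```text
t 17.7 pos [0.5565 0.2    0.2798] F [ 0.6 -0.4 -0.4] w 0.0123
rotvec [-45.64  -7.06 -15.82] n>= 7.0 shift(cm) oldtool [  1.69  31.73 -35.78] newtool [-12.25  46.22  -2.02] n>= 12.0
t 17.7 pos [0.5565 0.2    0.2798] F [ 0.6 -0.4 -0.4] w 0.0123
rotvec [-46.03  -0.25   0.23] n>= 7.0 shift(cm) oldtool [-1.61  7.08 -7.38] newtool [-1.59 10.23 -0.02] n>= 3.0
```

{"api": "jog_arm", "payload": {
  "plan": "-5.7 -0.89 -1.98 0 0 0 255;-5.7 -0.89 -1.98 0 0 0 255;-5.7 -0.89 -1.98 0 0 0 255;-5.7 -0.89 -1.98 0 0 0 255;-5.7 -0.89 -1.98 0 0 0 255;-5.7 -0.89 -1.98 0 0 0 255;-5.7 -0.89 -1.98 0 0 0 255;-5.7 -0.89 -1.98 0 0 0 255;0 0 0 0 0 0 255"
}}

```text
time_s: 18.45
position: [0.5555, 0.2037, 0.2772]
tool_rot: [[0.98, 0.198, -0.005], [0.198, -0.98, -0.002], [-0.005, 0.001, -1.0]]
ft_force: [0.7, 0.8, -0.9]
grip_width: 0.0124
gripper_force: 58.9
```

{"api": "jog_arm", "payload": {
  "plan": "0 0 0 -0.7 2.7 0 255;0 0 0 -0.7 2.7 -0.4 255;0 0 0 -0.7 2.7 -0.4 255;0 0 0 -0.7 2.7 -0.4 255;0 0 0 -0.7 2.7 -0.4 255;0 0 0 -0.7 2.7 -0.4 255;0 0 0 -0.7 2.7 0 255;0 0 0 -0.7 2.7 0 255;0 0 0 -0.7 2.7 0 255;0 0 0 -0.7 2.7 0 255"
}}

```text
time_s: 19.28
position: [0.539, -0.0785, 0.2969]
tool_rot: [[0.981, 0.192, -0.004], [0.192, -0.981, 0.005], [-0.003, -0.006, -1.0]]
ft_force: [0.2, 0.5, -0.2]
grip_width: 0.0121
gripper_force: 58.9
```

{"api": "jog_arm", "payload": {
  "plan": "0 0 0 -0.7 2.7 0 255;0 0 0 -0.7 2.7 0 255;0 0 0 -0.7 1.3 0 255;0 0 0 0 0 0 255;0 0 0 0 0 0 255"
}}

```text
time_s: 19.7
position: [0.5315, -0.1474, 0.297]
tool_rot: [[0.982, 0.19, -0.004], [0.19, -0.982, 0.004], [-0.003, -0.005, -1.0]]
ft_force: [1.0, 1.1, -0.2]
grip_width: 0.012
gripper_force: 58.7
```

```bash
python3 - <<'E'
from h import *
plan([.524,-.277,.3],Rm([0,0,-1],[.19,-.982,0]))
w=shot("wrist");W=cloud(w);s=env.observe();L=(W-s["position"])@s["tool_rot"]
np.savez("wr.npz",W=W,p=w["pixels"])
for q in["plate_foot","plate_window","bay_free","bay_floor","rack"]:
  for r in models.tip_of("wrist",q)[:2]:
    c,rw=np.round(r["at"]).astype(int); print(q,round(r["confidence"],2),c,rw,np.round(W[rw,c],3))
save("pics/w6.png",w["pixels"])
for z0 in np.arange(-.04,.14,.015):
    m=(L[...,2]>z0)&(L[...,2]<z0+.015)&(abs(L[...,0])<.045)&(abs(L[...,1])<.025); k=L[m]
    if len(k)>20: print(round(z0,3),len(k),np.percentile(k[:,0],[2,98]).round(4),np.percentile(k[:,1],[2,50,98]).round(4))
E
```

```text
t 19.7 pos [ 0.5315 -0.1474  0.297 ] F [ 1.   1.1 -0.2] w 0.012
rotvec [-0.29  0.17  0.03] n>= 1.0 shift(cm) oldtool [-3.2  12.58 -0.35] newtool [-3.2  12.58 -0.3 ] n>= 4.0
bay_free 0.83 343 184 [ 0.529 -0.267  0.056]
bay_floor 0.84 342 181 [ 0.532 -0.267  0.05 ]
-0.04 4288 [-0.0238  0.0269] [-0.011   0.0013  0.0134]
-0.025 947 [0.0074 0.0273] [-0.0179  0.0009  0.0202]
-0.01 307 [0.0076 0.0273] [-0.0162  0.002   0.0185]
0.005 122 [0.0267 0.0273] [-0.0024  0.0021  0.0069]
0.02 93 [0.0266 0.0272] [-0.0027  0.0021  0.0068]
0.035 69 [0.0267 0.0271] [-0.0031  0.0022  0.0066]
0.05 60 [0.0266 0.027 ] [-0.0033  0.0016  0.0065]
0.065 49 [0.0265 0.0271] [-0.0029  0.0017  0.0063]
0.08 36 [0.0266 0.0271] [-0.0032  0.0013  0.0058]
0.095 35 [0.0266 0.027 ] [-0.0034  0.0009  0.006 ]
```

View pics/w6.png

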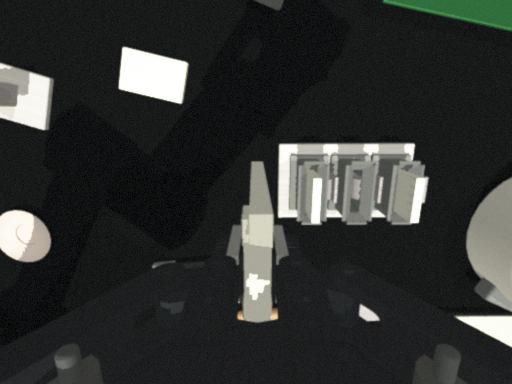

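The view shows the plate hanging straight (foot at 258,165). The rack is at (347,183), its middle bay (355,190) is empty between two filled ones, and it looks parallel to the tool. Now I measure the bay.

```bash
python3 - <<'E'
from h import *
s=env.observe();o=s["position"];R=s["tool_rot"]
for f in["wr","top","side"]:
    W=np.load(f+".npz")["W"]; L=(W-o)@R; z=W[...,2]
    reg=(abs(L[...,0]+.032)<.09)&(abs(L[...,1]-.126)<.125)
    if f=="wr": reg&=L[...,1]>.03
    print("==",f)
    b=L[reg&(abs(z-.012)<.004)]; r=cv2.minAreaRect(b[:,:2].astype(np.float32)*1000);print("base",np.round(r[0],1),np.round(r[1],1),round(r[2],2))
    tp=L[reg&(z>.108)&(z<.118)]
    for lo,hi in((.04,.1),(.15,.21)):
        k=tp[(tp[:,1]>lo)&(tp[:,1]<hi)]
        if len(k)>15: print("plate top",len(k),"x",np.percentile(k[:,0],[2,98]).round(4),"y",np.percentile(k[:,1],[5,50,95]).round(4),"slope dy/dx deg",np.degrees(np.polyfit(k[:,0],k[:,1],1)[0]).round(2))
    rm=L[reg&(z>.076)&(z<.084)]
    k=rm[abs(rm[:,1]-.126)<.032]
    if len(k)>15:
        r=cv2.minAreaRect(k[:,:2].astype(np.float32)*1000);print("rim",len(k),np.round(r[0],1),np.round(r[1],1),round(r[2],2),np.percentile(k[:,:2],[2,98],axis=0).round(4).tolist())
        print(np.histogram(k[:,1],np.arange(.09,.165,.004)))
E
```

```text
== wr
base [-33.3 133.4] [115.2 200. ] 0.01
plate top 399 x [-0.0595 -0.0057] y [0.0667 0.0711 0.0759] slope dy/dx deg -0.18
plate top 447 x [-0.0594 -0.0062] y [0.1864 0.1902 0.1958] slope dy/dx deg -0.1
rim 831 [-33.7 133.4] [39.8 84.5] 89.37 [[-0.0746, 0.114], [0.0082, 0.1524]]
(array([  0,   0,   0,   0,   0,  16, 187,  78,  35,  31,  31,  33,  33,
        54, 239,  94,   0,   0]), array([0.09 , 0.094, 0.098, 0.102, 0.106, 0.11 , 0.114, 0.118, 0.122,
       0.126, 0.13 , 0.134, 0.138, 0.142, 0.146, 0.15 , 0.154, 0.158,
       0.162]))
== top
base [-34.7 122.6] [248.2 160.7] 87.87
plate top 63 x [-0.0585 -0.0054] y [0.0644 0.0689 0.0734] slope dy/dx deg -0.01
plate top 67 x [-0.0593 -0.0058] y [0.1834 0.1884 0.1931] slope dy/dx deg 0.68
rim 140 [-31.9 130.6] [85.7 39.5] 1.29 [[-0.073, 0.1116], [0.0098, 0.1499]]
(array([ 0,  0,  0,  0,  0, 19, 22, 10,  7,  8,  3,  7,  8, 23, 30,  3,  0,
        0]), array([0.09 , 0.094, 0.098, 0.102, 0.106, 0.11 , 0.114, 0.118, 0.122,
       0.126, 0.13 , 0.134, 0.138, 0.142, 0.146, 0.15 , 0.154, 0.158,
       0.162]))
== side
base [-32.  131.7] [202.9 114.6] 89.75
plate top 51 x [-0.0594 -0.0058] y [0.0632 0.0682 0.0755] slope dy/dx deg 1.42
plate top 46 x [-0.0579 -0.0064] y [0.1829 0.1864 0.1949] slope dy/dx deg -0.36
rim 63 [-33.4 133.7] [39.4 85.1] 85.33 [[-0.0737, 0.1124], [0.0081, 0.1526]]
(array([ 0,  0,  0,  0,  0,  7,  2,  5,  0,  1,  3,  1,  4,  9, 22,  9,  0,
        0]), array([0.09 , 0.094, 0.098, 0.102, 0.106, 0.11 , 0.114, 0.118, 0.122,
       0.126, 0.13 , 0.134, 0.138, 0.142, 0.146, 0.15 , 0.154, 0.158,
       0.162]))
```

{"api": "jog_arm", "payload": {
  "plan": "0 0 0 -0.5 2.2 0 255;0 0 0 -0.5 2.2 0 255;0 0 0 -0.5 2.2 0 255;0 0 0 -0.5 2.2 0 255;0 0 0 -0.6 2.2 0 255;0 0 0 -0.6 2.2 0 255;0 0 0 0 0 0 255;0 0 0 0 0 0 255"
}}

```text
time_s: 20.67
position: [0.5257, -0.2831, 0.2975]
tool_rot: [[0.982, 0.191, -0.003], [0.191, -0.982, 0.003], [-0.003, -0.003, -1.0]]
ft_force: [0.1, 0.3, -1.3]
grip_width: 0.0118
gripper_force: 58.8
```

{"api": "jog_arm", "payload": {
  "plan": "0 0 0 0 0 1.5 255;0 0 0 0 0 1.5 255;0 0 0 0 0 1.5 255;0 0 0 0 0 1.5 255;0 0 0 0 0 1.5 255;0 0 0 0 0 1.5 255;0 0 0 0 0 0.5 255;0 0 0 0 0 0 255;0 0 0 0 0 0 255"
}}

```text
time_s: 21.42
position: [0.5258, -0.2821, 0.2037]
tool_rot: [[0.981, 0.193, -0.002], [0.193, -0.981, 0.001], [-0.002, -0.002, -1.0]]
ft_force: [0.4, -0.5, -0.0]
grip_width: 0.0121
gripper_force: 58.9
```

```bash
python3 - <<'E'
from h import *
w=shot("wrist");W=cloud(w);s=env.observe();L=(W-s["position"])@s["tool_rot"];z=W[...,2]
print(s["position"],s["tool_rot"].round(3).tolist(),s["ft_force"])
reg=(abs(L[...,0])<.06)&(abs(L[...,1])<.03)
k=L[reg&(z>.076)&(z<.084)];r=cv2.minAreaRect(k[:,:2].astype(np.float32)*1000);print("rim",len(k),np.round(r[0],1),np.round(r[1],1),round(r[2],2),np.percentile(k[:,:2],[1,99],axis=0).round(4).tolist())
b=L[(abs(z-.012)<.004)&(abs(L[...,0])<.1)&(abs(L[...,1])<.12)];r=cv2.minAreaRect(b[:,:2].astype(np.float32)*1000);print("base",np.round(r[0],1),np.round(r[1],1),round(r[2],2))
for z0 in (.03,.05,.07,.09):
    m=(L[...,2]>z0)&(L[...,2]<z0+.02)&(abs(L[...,0])<.045)&(abs(L[...,1])<.015)&(z>.09); q=L[m]
    if len(q)>20: print(z0,len(q),np.percentile(q[:,0],[2,98]).round(4),np.percentile(q[:,1],[2,50,98]).round(4))
save("pics/w7.png",w["pixels"])
E
```

```text
[ 0.52590325 -0.28238702  0.20405444] [[0.981, 0.193, -0.002], [0.193, -0.981, 0.001], [-0.001, -0.001, -1.0]] [ 0.15332111  0.39764822 -0.99379487]
rim 1211 [1.6 0.3] [79.  39.3] 0.23 [[-0.0365, -0.0191], [0.0409, 0.0197]]
base [-1.2  0.5] [199.5 113.8] 89.96
0.03 95 [0.0269 0.0274] [-0.004   0.0006  0.0055]
0.05 82 [0.0269 0.0273] [-0.0044  0.0006  0.0052]
0.07 51 [0.0268 0.0272] [-0.0041  0.0007  0.0047]
0.09 45 [0.0267 0.0272] [-0.0044 -0.0001  0.0048]
```

Aligned to within 1 mm. I press down.

{"api": "jog_arm", "payload": {
  "plan": "0 0 0 0 0 1 255;0 0 0 0 0 1 255;0 0 0 0 0 1 255;0 0 0 0 0 0.7 255;0 0 0 0 0 0.5 255;0 0 0 0 0 0.5 255;0 0 0 0 0 0.5 255",
  "grip_force": 80
}}

```text
time_s: 22.05
position: [0.5252, -0.2821, 0.1505]
tool_rot: [[0.981, 0.192, -0.003], [0.192, -0.981, 0.003], [-0.003, -0.003, -1.0]]
ft_force: [-1.2, 4.1, 2.2]
grip_width: 0.0118
gripper_force: 83.8
```

{"api": "jog_arm", "payload": {
  "plan": "0 0 0 0 0 0.4 255;0 0 0 0 0 0.4 255;0 0 0 0 0 0.3 255;0 0 0 0 0 0.3 255;0 0 0 0 0 0 255"
}}

```text
time_s: 22.47
position: [0.5249, -0.2823, 0.1359]
tool_rot: [[0.981, 0.192, -0.004], [0.192, -0.981, 0.003], [-0.004, -0.004, -1.0]]
ft_force: [0.3, 3.5, -3.9]
grip_width: 0.0118
gripper_force: 83.1
```

{"api": "jog_arm", "payload": {
  "plan": "0 0 0 0 0 0.2 255;0 0 0 0 0 0.15 255;0 0 0 0 0 0 255;0 0 0 0 0 0 255"
}}

```text
time_s: 22.8
position: [0.5251, -0.2825, 0.133]
tool_rot: [[0.981, 0.192, -0.004], [0.192, -0.981, 0.002], [-0.003, -0.003, -1.0]]
ft_force: [-1.7, 2.9, -3.3]
grip_width: 0.012
gripper_force: 83.2
```

{"api": "jog_arm", "payload": {
  "plan": "0 0 0 0 0 0.1 255;0 0 0 0 0 0 255;0 0 0 0 0 0 255"
}}

```text
time_s: 23.05
position: [0.5252, -0.2826, 0.1324]
tool_rot: [[0.981, 0.192, -0.003], [0.192, -0.981, 0.002], [-0.003, -0.002, -1.0]]
ft_force: [-0.1, 3.2, -2.4]
grip_width: 0.0115
gripper_force: 83.3
```

{"api": "jog_arm", "payload": {
  "plan": "0 0 0 0 0 0.1 255;0 0 0 0 0 0.1 255;0 0 0 0 0 0 255;0 0 0 0 0 0 255"
}}

```text
time_s: 23.38
position: [0.5254, -0.2829, 0.1318]
tool_rot: [[0.981, 0.192, -0.002], [0.192, -0.981, 0.0], [-0.002, -0.001, -1.0]]
ft_force: [-2.1, 4.2, 6.3]
grip_width: 0.0116
gripper_force: 85.2
```

{"api": "jog_arm", "payload": {
  "plan": "0 0 0 0 0 0.1 255;0 0 0 0 0 0.1 255;0 0 0 0 0 0 255;0 0 0 0 0 0 255"
}}

```text
time_s: 23.72
position: [0.5258, -0.2832, 0.1317]
tool_rot: [[0.981, 0.192, 0.0], [0.192, -0.981, -0.002], [0.0, 0.002, -1.0]]
ft_force: [-5.6, 4.9, 19.5]
grip_width: 0.0115
gripper_force: 88.0
```

It is on the floor: the height has stopped changing and the force is rising. I ease off, release and retreat.

{"api": "jog_arm", "payload": {
  "plan": "0 0 0 0 0 -0.2 255;0 0 0 0 0 0 255;0 0 0 0 0 0 200;0 0 0 0 0 0 160;0 0 0 0 0 0 120;0 0 0 0 0 0 120;0 0 0 0 0 0 120;0 0 0 0 0 0 120"
}}

```text
time_s: 24.38
position: [0.5252, -0.2827, 0.1303]
tool_rot: [[0.981, 0.192, -0.003], [0.192, -0.981, 0.002], [-0.003, -0.002, -1.0]]
ft_force: [0.1, -0.5, 0.7]
grip_width: 0.0451
gripper_force: 0.0
```

{"api": "jog_arm", "payload": {
  "plan": "0 0 0 0 0 -1 120;0 0 0 0 0 -1 120;0 0 0 0 0 -2 120;0 0 0 0 0 -2 120;0 0 0 0 0 -2 120;0 0 0 0 0 -2 120;0 0 0 0 0 -2 120;0 0 0 0 0 0 120;0 0 0 0 0 0 120"
}}

```text
time_s: 25.13
position: [0.5258, -0.2829, 0.2521]
tool_rot: [[0.981, 0.192, -0.001], [0.192, -0.981, -0.0], [-0.001, 0.0, -1.0]]
ft_force: [0.2, 0.6, -0.4]
grip_width: 0.0452
gripper_force: 0.0
```

```bash
python3 - <<'E'
from h import *
w=shot("wrist");W=cloud(w);s=env.observe();L=(W-s["position"])@s["tool_rot"];z=W[...,2]
print(s["time_s"],s["position"],s["grip_width"])
m=(z>.1)&(z<.19)&(abs(L[...,0])<.04)&(abs(L[...,1])<.03)
q=np.c_[L[m][:,:2],z[m]];print(len(q),np.percentile(q,[2,50,98],axis=0).round(4))
for a in(.1,.12,.14,.155):
    k=q[(q[:,2]>a)&(q[:,2]<a+.015)]
    if len(k)>10: print(a,len(k),np.percentile(k[:,0],[2,98]).round(4),np.percentile(k[:,1],[2,98]).round(4))
sd=shot("side");save("pics/end.png",np.hstack([cv2.resize(sd["pixels"][90:210,180:300],(400,400),interpolation=cv2.INTER_CUBIC),cv2.resize(w["pixels"][60:300,140:380],(400,400))]))
E
```

```text
25.1833 [ 0.52546937 -0.28268517  0.25075108] 0.044949016857421455
1114 [[-0.0272 -0.0096  0.1162]
 [ 0.0033 -0.0027  0.1619]
 [ 0.0269  0.0033  0.1635]]
0.1 19 [0.0267 0.027 ] [-0.0062  0.0029]
0.12 24 [0.0267 0.0271] [-0.0058  0.0032]
0.14 46 [0.0237 0.0271] [-0.0096  0.0034]
0.155 1006 [-0.0274  0.0267] [-0.0096  0.0033]
```

View pics/end.png

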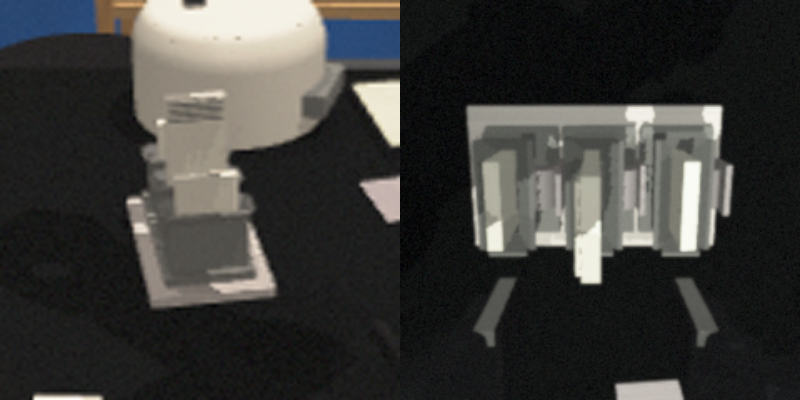

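The plate stands upright in the middle bay. Its top is at 0.162 m, which is the floor height of 0.022 m plus 0.140 m, so it is fully seated.

```bash
python3 -c "
from rig import job
print(job.close_job())"
```

```text
the job is handed in; nothing more can be done
None
```

I leaned the long white plate on the stand, took it again by the ribbed end, and pressed it into the middle (empty) bay. It stands upright and released on the bay floor, with its top at 0.162 m. The clip snap was judged from force and height, not seen directly; the job is handed in, and no verdict came back.

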